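# Raise the inspection camera over the board

### The arm

A 6-joint arm with a two-finger parallel gripper is mounted at the origin on the work surface. World frame = base frame: x ahead of the robot, y to its left, z up, the work surface at z = 0. Lengths are in mm, angles in rad, forces in N, time in s.
With the tool pointing down it reaches from about 250 to 725 mm from the base axis. Payload 9.7 kg.
Tool frame: the origin (TCP) lies midway between the tips of the shut fingers; the grasp point (between the pads) lies robot.grip_point_offset behind it (robot.grip_point_offset is the distance from the TCP to the grasp point, in mm); z points along the fingers, y is the line along which they close (so a half turn about z gives the same grasp; the last joint's range is limited). The gripper opens to 85 mm and grips with 20 to 120 N. Pads are 22 mm wide; open, the fingers measure 114 mm over their backs; the gripper's body (76 mm by 85 mm) begins 54 mm behind the grasp point. The pads swing forward as they close: fully open they stand 13 mm farther back than shut.
Start: joints at [1.141, 0.087, 0.176, 1.66, 0, 1.571], TCP at [229.176, 499.975, 205.884] pointing down, gripper open.
Joint ranges: [-3.13, 3.13], [-0.85, 1.81], [-1.15, 1.24], [-2.2, 2.28], [-1.44, 1.52], [-3.14, 3.14]. Speed limits (rad/s): [2.22, 2.22, 2.57, 3.14, 3.14, 3.14].

### API

Orientations are given as a unit quaternion [w, x, y, z].
In Python, from workcell import robot gives the robot as it stands.
- The arm moves only by the tool servo_tool, never from a script. Its argument "rows" is one flat list of numbers, 6 for each row, row after row: the shift along the tool's x, y, z normalised to -1 to 1, where 1 is 0.5 m, then the turn, a rotation vector about the tool's x, y, z normalised to -1 to 1, where 1 is 90 degrees. A call has 1 to 10 rows; each row shifts and turns the commanded pose from where the row before left it, along the tool's axes as they then stand; what a row does not reach is not made up. A row lasts 1/8 s, in which the tool goes at most 62.5 mm and 10.7 degrees, less where a joint would pass 70% of its speed; a pose out of reach is approached as far as the arm can. A call with a number of a shift or a turn outside -1 to 1 is refused whole. A call with a gripper value outside its range is refused whole. "gripper" is the closure, from 0 (fully open) to 1 (shut), set as the call begins (left out, the last holds). The fingers move at their own pace and stop on an object; "squeeze" is the grip in N (left out, the last holds). Time passes only in rows, so rows that do not move let the fingers close. It gives the time, the measured TCP pose, the force, the opening and the grip force at its end, in the units of the state.
- robot.read_state(): the state, without advancing time (a new reading comes with each control period).
- robot.get_image(name): name is "side" or "top"; returns the picture (420x560x3 uint8, blue, green, red); there is no depth.
- robot.camera_info(name): a dict with "intrinsics" (3x3 intrinsics, pixels), "position" and "rotation" of the camera in the world. Camera axes: x right, y up, looking along -z (the intrinsics and any distortion apply to the point x, -y, -z); pixel columns grow to the right and rows downward; lengths in mm; the calibration is good to about 2 mm. A picture is of the moment at which its call begins. camera_info takes no time and is no camera call.
- robot.close_job(): hands the job in; it is judged then, once.
The state is a dict: "time_s": time; "joint_pos": joint angles; "joint_velocities": joint speeds; "joint_torque": joint torques, N m; "ee_pos": TCP position; "orientation": TCP orientation; "ft_force": force on the tool from outside, world axes, zero at the start; "wrist_torque": the same for the moment, N m; "gripper_width": opening from 0.0 (shut) to 1.0 (fully open); "finger_force": force on a finger pad.
Only numpy, scipy, OpenCV 4.12 (cv2) and the standard library are available. Lean on these libraries where they do the work, as an engineer would, in place of code of your own. Each camera call takes 0.05 s, during which the arm holds its last target. There are 200 camera calls.

### The job

With its telescopic mast still down, slide the inspection camera along its rail until the carriage is up against the end block on the side of the white socket on the circuit board. Then squeeze the release button on the side of the mast's head and, keeping it squeezed, pull the mast straight up past its first stop to the second stop, as far as it goes. Finish while still gripping the head and holding the mast fully up with the carriage at the end block; leave the other things on the bench where they are.

Things in the scene. Friction and masses are not known exactly. Their poses are not given: they have to be found in the camera images.
- station: Fixed assembly. Origin on the bench top under the middle of the rail; x points across the rail to the preheater, y along the rail to the end block where the carriage must go. Rail: aluminium bar 36 mm wide, 18 mm high, 270 mm long. On the +x side the preheater, a white slotted box 320 mm (y) by 55 mm high, x from 60 to 280 mm, with a green board on top (parts up to 72 mm above the bench).
- rail_stop (a point): Top of the inner face of the +y end block, a dark steel block at the rail's end (44 x 15 mm, 42 mm high; a like one stands at the -y end). The carriage's end face meets this face at the end of its travel.
- socket (a point): Centre of the white square chip socket (42 x 42 mm) on the circuit board, 66 mm above the bench, level with the +y end position of the camera.
- carriage (a joint): Position in m of the black carriage (62 mm wide, 70 mm along the rail, top 45 mm above the bench) along the rail: 0 at the -y end block, 0.160 against the +y one. Starts between 0 and 0.06. About 3 N of friction; stays where left. The mast stands in its middle: an upright dark tube, 35 mm across at most, up to 116 mm above the bench.
- mast_head (a joint): Extension of the mast in m: 0 down, 0.055 first stop, 0.110 second stop, the end of travel. Locked at 0 while the release button is out; with it pressed in it lifts with about 3 to 6 N. If let go higher than 0.055 it sinks by its weight and the button's pin catches at the first stop; the second stop does not catch: there it must be held.
- head_grip (a point): Centre of the mast's head, an upright grey block on top of the mast, 34 mm (station x) by 36 mm (station y) by 46 mm high, plus the button; 141 mm above the bench when down. Grip it from above, closing along station y: 42 mm over the button, 37 mm with it pressed. On its +x face, below its middle, a 12 mm wide arm carries the camera. Its axes are the station's.
- camera_lens (a point): Centre of the lens under the inspection camera, a black cylinder 38 mm across and 50 mm high with the lens, hung 112 mm to station +x of the head's centre; moves with the head.
- release_button (a joint): Press of the release button in m: 0 out, 0.005 fully in; the mast is free from 0.0035. Spring: about 2 N to start, 6 N fully in. It moves towards station +y.
- button_face (a point): Centre of the outer face of the release button, a black plate 22 mm wide and 28 mm high on the station -y face of the head, 6 mm proud when out and 1 mm when fully in. The opposite face of the head is plain.
- solder_spool: bare metal solder spool standing on end, 54 mm across, 46 mm high, origin under its centre. To be left alone.
- flux_jar: small amber glass jar with black lid, 44 mm across, 40 mm high, origin under its centre. To be left alone.
- heat_sink: finned aluminium heat sink, 40 x 40 x 26 mm, origin under its centre. To be left alone.
- screwdriver: screwdriver lying flat, 160 mm long, black handle towards its own -x. To be left alone.
- brush: cleaning brush with wooden handle lying flat, 170 mm long, handle towards its own -x. To be left alone.
- cleaner_bottle: clear plastic bottle with white cap, 52 mm across, 110 mm high, origin under its centre. To be left alone.
- parts_tray: open grey parts tray, 100 x 70 x 18 mm, origin under its centre. To be left alone.

How it is judged (in metres and radians):
On the way, in this order (a step that is already met when the one before it is completed fails the run):
1. the carriage is against the +y end block (within 10 mm) with the mast still down (value of joint carriage above 0.15 m and value of joint mast_head below 0.01 m), for 0.1 s.
2. the mast passes its first stop with the release button pressed in (value of joint carriage above 0.15 m and value of joint mast_head above 0.055 m and value of joint release_button above 0.003 m), for 0.1 s.
At the end, for the whole second after the job is handed in: The carriage is within 10 mm of the end of its travel at the +y end block, the mast is within 6 mm of its second stop (extension over 0.104 m) and still, and the fingers are holding the head (over 2 N of contact) (value of joint carriage above 0.15 m and value of joint mast_head above 0.104 m and contact force between the fingers and mast_head above 2 N and not (velocity of joint mast_head above 0.02 m/s or velocity of joint mast_head below -0.02 m/s)); the arm keeps its last pose, push and grip.
It fails at once if the mast is raised (over 20 mm) while the carriage is still more than 25 mm short of the end block (value of joint mast_head above 0.02 m and value of joint carriage below 0.135 m).
It fails at once if another thing on the bench is moved by more than 30 mm (distance of any of solder_spool, flux_jar, heat_sink, screwdriver, brush, cleaner_bottle, parts_tray from where it was at the start of the episode above 0.03 m).
It also fails if it takes over 35 s, if anything falls off the work surface, if the arm or the gripper's body presses on something with over 40 N, if the wrist force passes 120 N, or if a joint passes its speed limit or range.

## Working session

There is one attempt and no reset: what is moved stays moved. The work goes in short steps, Python scripts to look and compute and a tool call to move; the robot and the scene stay as the last step left them, time stands still between calls to the robot, and variables do not carry over. Pictures are saved under pics/ and viewed, at most 10 in all, crops included, and the job is handed in when it is done.

Besides the shell and the picture viewer there is one more tool, called after "Emit:" by a JSON object that holds its "api" and its "payload", one argument or row to a line. servo_tool: Moves the arm, as the interface text tells. Its arguments: {"type":"object","properties":{"rows":{"type":"array"},"gripper":{"type":"number"},"squeeze":{"type":"number"}},"required":["rows"]}

```bash
mkdir -p pics; python3 - <<'E'
from workcell import robot
import cv2
for n in("top","side"):
    cv2.imwrite(f"pics/{n}0.png",robot.get_image(n)); c=robot.camera_info(n); print(n,c)
print(robot.grip_point_offset,robot.read_state())
E
```

```text
top {'intrinsics': array([[542.39759449,   0.        , 283.12111317],
       [  0.        , 542.39759449, 202.63654901],
       [  0.        ,   0.        ,   1.        ]]), 'position': array([ 270.03788983,   27.59260571, 1572.17763394]), 'rotation': array([ 0.71015791,  0.05024144, -0.05217226, -0.70030678])}
side {'intrinsics': array([[439.79894944,   0.        , 279.38334351],
       [  0.        , 439.79894944, 211.09419743],
       [  0.        ,   0.        ,   1.        ]]), 'position': array([ 103.99176051, -482.45247199,  846.64962904]), 'rotation': array([ 0.8896727 ,  0.32127342, -0.11002176, -0.30522303])}
18.700000000000003 {'time_s': 0.1, 'joint_pos': array([1.14099631e+00, 8.74034008e-02, 1.75247352e-01, 1.65979086e+00,
       3.37648220e-06, 1.57079760e+00]), 'joint_velocities': array([-0.00075761, -0.00044542,  0.00154582, -0.00065761, -0.00087414,
       -0.00030452]), 'joint_torque': array([ 2.07478450e-03, -5.21559799e+01,  4.65655446e+01,  1.59475312e-02,
        9.93476192e-05,  1.53847179e-05]), 'ee_pos': array([229.086663  , 499.77816532, 205.27233448]), 'orientation': array([-1.24329918e-04,  2.13250327e-01,  9.76997424e-01, -5.61699035e-04]), 'ft_force': array([-0.02934361, -0.10724287, -0.03210573]), 'wrist_torque': array([-0.07890458,  0.04696735, -0.0343648 ]), 'finger_force': 0.0, 'gripper_width': 0.9991153933165806}
```

View pics/top0.png

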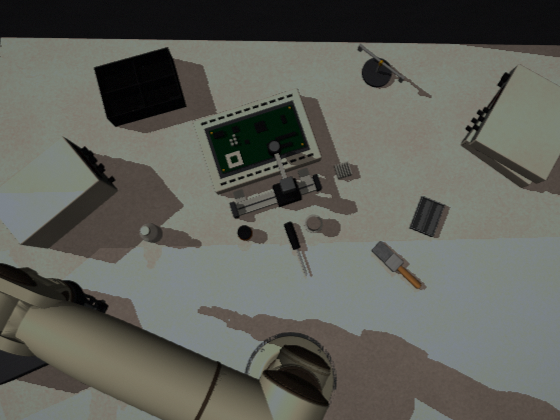

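View pics/side0.png

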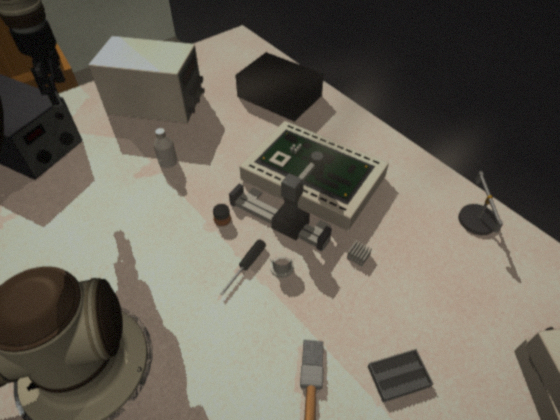

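The top view shows the rail from the end block at about (236,210), on the socket side, to the other at (319,184). The carriage and head are near (287,188), the camera at (274,147) and the socket at (235,159). In the side view the head is near (291,187) and the end blocks at (236,195) and (324,236).

```bash
python3 - <<'E'
import cv2,numpy as np
a=cv2.imread("pics/top0.png")[130:230,220:330]; b=cv2.imread("pics/side0.png")[160:260,225:335]
f=lambda i:cv2.convertScaleAbs(cv2.resize(i,(400*110//100*9//10,360),interpolation=cv2.INTER_CUBIC),alpha=1.8,beta=10)
cv2.imwrite("pics/crop0.png",np.hstack([f(a),f(b)]))
E
cat > h.py <<'E'
import numpy as np
from workcell import robot
from scipy.spatial.transform import Rotation as R
def ray(n,u,v):
    c=robot.camera_info(n);d=np.linalg.inv(c["intrinsics"])@[u,v,1.]
    q=c["rotation"];r=R.from_quat([*q[1:],q[0]])
    return c["position"],r.apply([d[0],-d[1],-d[2]])
def onz(n,u,v,z):
    p,d=ray(n,u,v);return p+d*(z-p[2])/d[2]
def tri(uv,st):
    A=[];b=[]
    for n,x in(("top",uv),("side",st)):
        p,d=ray(n,*x);d=d/np.linalg.norm(d);M=np.eye(3)-np.outer(d,d);A.append(M);b.append(M@p)
    return np.linalg.lstsq(np.vstack(A),np.hstack(b),rcond=None)[0]
def proj(n,P):
    c=robot.camera_info(n);q=c["rotation"];r=R.from_quat([*q[1:],q[0]])
    x=r.inv().apply(np.array(P)-c["position"]);y=c["intrinsics"]@[x[0],-x[1],-x[2]];return y[:2]/y[2]
E
```

```text
(no output)
```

View pics/crop0.png

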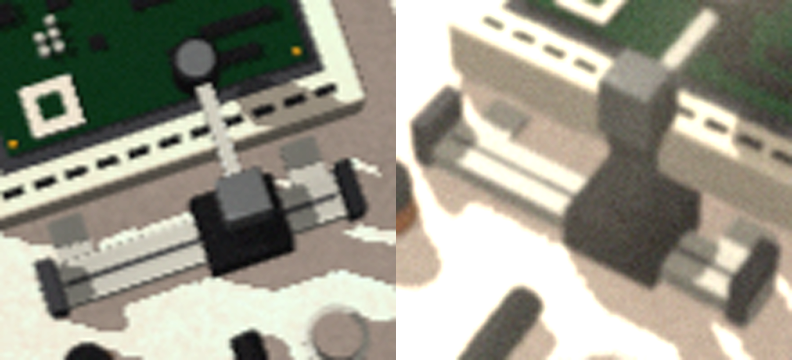

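The crop gives the head's top at about (287.5,184.7) in the top view and (292.2,180.8) in the side view. The end block tops in the top view are at (234.4,210) and (317.2,182).

```bash
python3 - <<'E'
from h import *
np.set_printoptions(precision=1,suppress=True)
L=onz("top",234.4,210,42);Rr=onz("top",317.2,181.9,42);H=onz("top",287.5,184.7,164)
Y=(L-Rr)[:2];print(L,Rr,np.linalg.norm(Y)); y=Y/np.linalg.norm(Y);x=np.array([y[1],-y[0]])
m=(L+Rr)[:2]/2;print("mid",m,"yaw y axis",np.arctan2(y[1],y[0]),"x",x,"y",y)
h=H[:2]-m;print("H",H,"in station",h@x,h@y, tri((287.5,184.7),(292.2,180.8)))
print("socket",[(onz("top",235,159.2,66)[:2]-m)@k for k in(x,y)])
for k,z in dict(block=42).items():
  print(proj("side",[*L[:2],42]),proj("side",[*Rr[:2],42]))
s=robot.read_state();q=s["orientation"];print(R.from_quat([*q[1:],q[0]]).as_matrix())
E
```

```text
[470.3 163.2  42. ] [554.9 -72.   42. ] 249.93964302013916
mid [512.6  45.6] yaw y axis 1.9161922104316322 x [0.9 0.3] y [-0.3  0.9]
H [523.6  14.3 164. ] in station -0.30175820047705987 -33.23096791408607 [523.8  14.  165.4]
socket [np.float64(133.89494799208907), np.float64(76.84329203596857)]
[236.2 190.4] [325.1 233.8]
[[-0.9  0.4 -0. ]
 [ 0.4  0.9 -0. ]
 [ 0.  -0.  -1. ]]
```

Emit:
{"api": "servo_tool", "payload": {
  "rows": [0,0,0,0,0,-0.0987,0,0,0,0,0,-0.0987,0,0,0,0,0,-0.0987,0,0,0,0,0,-0.0987,0,0,0,0,0,-0.0987],
  "gripper": 0
}}

```text
time_s: 0.72
ee_pos: [229.1, 499.8, 205.5]
orientation: [-0.0, -0.174, 0.985, -0.0]
ft_force: [0.6, 0.5, 0.8]
gripper_width: 1.004
finger_force: 0.0
```

Emit:
{"api": "servo_tool", "payload": {
  "rows": [-0.0225,-0.11,0,0,0,0,-0.0225,-0.11,0,0,0,0,-0.0225,-0.11,0,0,0,0,-0.0225,-0.11,0,0,0,0,-0.0225,-0.11,0,0,0,0,-0.0225,-0.11,0,0,0,0,-0.0225,-0.11,0,0,0,0,-0.0225,-0.11,0,0,0,0,-0.0225,-0.11,0,0,0,0,-0.0225,-0.11,0,0,0,0]
}}

```text
time_s: 1.98
ee_pos: [521.8, 18.8, 205.6]
orientation: [-0.0, -0.172, 0.985, 0.0]
ft_force: [0.1, 0.8, -0.3]
gripper_width: 0.995
finger_force: 0.0
```

```bash
cat > rep.py <<'E'
from h import *
np.set_printoptions(precision=2,suppress=True)
def rep(target,yaw=1.916):
    s=robot.read_state();q=s["orientation"];r=R.from_quat([*q[1:],q[0]]);M=r.as_matrix()
    print("tcp",s["ee_pos"],"yaw",np.arctan2(M[1,1],M[0,1]),"F",s["ft_force"],"w",s["gripper_width"],s["finger_force"],"t",s["time_s"])
    print("tool shift mm",r.inv().apply(np.array(target)-s["ee_pos"]),"rotvec to ideal/90deg",(r.inv()*R.from_matrix(np.array([[-np.sin(yaw),np.cos(yaw),0],[np.cos(yaw),np.sin(yaw),0],[0,0,-1]]))).as_rotvec()/(np.pi/2))
E
sed -i 's/-np.sin(yaw),np.cos(yaw),0\],\[np.cos(yaw),np.sin(yaw),0\]/-np.sin(yaw),np.cos(yaw),0],[np.cos(yaw),np.sin(yaw),0]/' rep.py
python3 - <<'E'
from rep import *
rep([523.7,14.2,205])
import cv2
a=robot.get_image("top")[130:230,220:330]; b=robot.get_image("side")[160:260,225:335]
f=lambda i:cv2.convertScaleAbs(cv2.resize(i,(396,360),interpolation=cv2.INTER_CUBIC),alpha=1.8,beta=10)
cv2.imwrite("pics/crop1.png",np.hstack([f(a),f(b)]))
E
```

```text
tcp [521.83  18.77 205.63] yaw 1.9160162396581306 F [ 0.14  0.79 -0.25] w 0.9951425876345091 0.0 t 1.975
tool shift mm [-0.21 -4.93  0.63] rotvec to ideal/90deg [ 0. -0.  0.]
```

View pics/crop1.png

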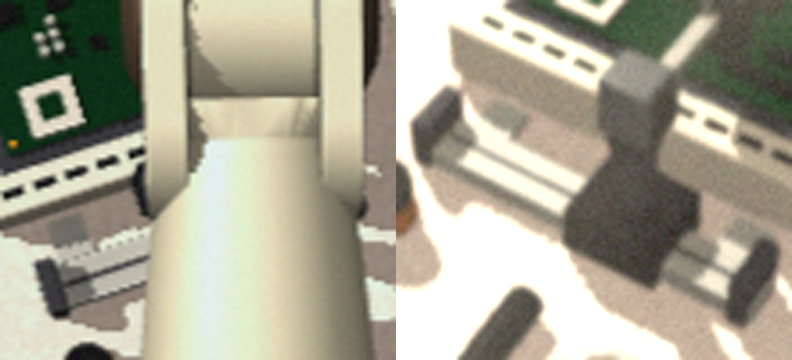

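The top view is now hidden by the arm. The side crop shows the head unmoved, with the fingers just above the crop, so I'll look at the whole side view.

```bash
python3 - <<'E'
from rep import *
import cv2
print(proj("side",[521.8,18.8,205.6]))
b=robot.get_image("side")[60:260,180:400]
cv2.imwrite("pics/s2.png",cv2.convertScaleAbs(cv2.resize(b,(660,600),interpolation=cv2.INTER_CUBIC),alpha=1.8,beta=10))
E
```

```text
[290.22 166.5 ]
```

View pics/s2.png

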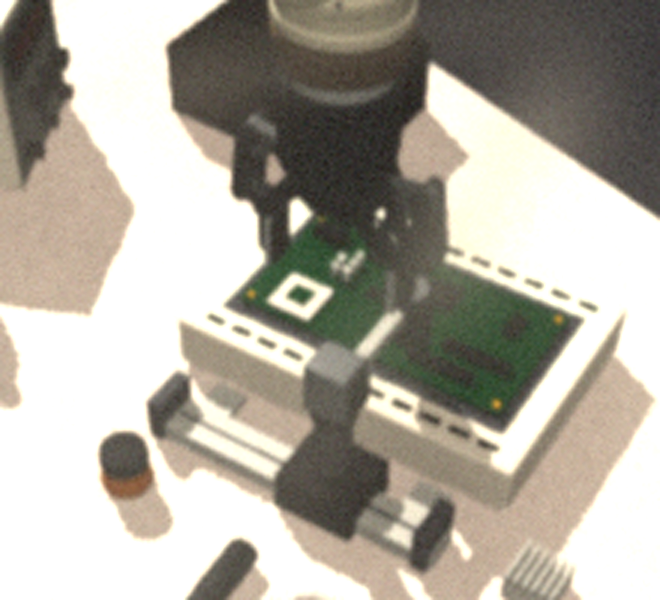

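The tips stand open above the head at crop positions (275,258) and (405,300), either side of the head at (335,360). I'll correct by 5 mm and descend.

Emit:
{"api": "servo_tool", "payload": {
  "rows": [0,-0.01,0,0,0,0,0,0,0.03,0,0,0,0,0,0.03,0,0,0,0,0,0.03,0,0,0,0,0,0.03,0,0,0,0,0,0.03,0,0,0,0,0,0.02,0,0,0,0,0,0,0,0,0]
}}

```text
time_s: 3.12
ee_pos: [522.6, 15.8, 120.1]
orientation: [-0.001, -0.172, 0.985, 0.0]
ft_force: [-0.3, 0.4, -0.2]
gripper_width: 1.007
finger_force: 0.0
```

```bash
python3 - <<'E'
from rep import *
rep([523.7,14.2,121])
import cv2
b=robot.get_image("side")[110:260,210:380]
cv2.imwrite("pics/s3.png",cv2.convertScaleAbs(cv2.resize(b,(680,600),interpolation=cv2.INTER_CUBIC),alpha=2.2,beta=20))
E
```

```text
tcp [522.56  15.82 120.07] yaw 1.9161851094129525 F [-0.29  0.35 -0.24] w 1.0066437794569125 0.0 t 3.125
tool shift mm [-0.52 -1.91 -0.93] rotvec to ideal/90deg [ 0. -0.  0.]
```

View pics/s3.png

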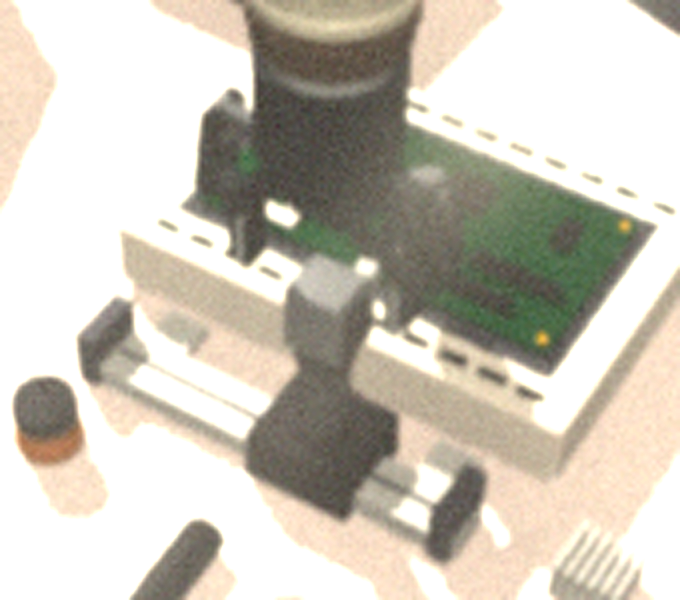

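```bash
python3 - <<'E'
from rep import *
y=np.array([-.339,.941,0]);x=np.array([.941,.339,0]);T=np.array([522.6,15.8,0])
for z in(133,150):
  for o in(0,25):
    for s in(1,-1): print(z,o,s,(proj("side",T+s*50*y+o*x+[0,0,z])-[210,110])*4)
print("headtop corners",[((proj("side",np.array([523.7,14.2,164])+a*17*x+b*18*y)-[210,110])*4).round() for a in(-1,1) for b in (-1,1)])
E
```

```text
133 0 1 [246.43 287.91]
133 0 -1 [402.26 360.08]
133 25 1 [270.49 260.74]
133 25 -1 [424.99 330.93]
150 0 1 [246.   266.61]
150 0 -1 [403.99 339.01]
150 25 1 [270.39 239.37]
150 25 -1 [427.01 309.76]
headtop corners [array([340., 318.]), array([282., 292.]), array([373., 279.]), array([316., 253.])]
```

Emit:
{"api": "servo_tool", "payload": {
  "rows": [0,-0.004,0,0,0,0,0,0,0,0,0,0,0,0,0,0,0,0,0,0,0,0,0,0],
  "gripper": 0.35,
  "squeeze": 20
}}

```text
time_s: 3.68
ee_pos: [523.7, 14.0, 121.0]
orientation: [0.0, -0.172, 0.985, -0.0]
ft_force: [0.3, 0.3, -0.6]
gripper_width: 0.649
finger_force: 0.0
```

```bash
python3 - <<'E'
from rep import *
rep([523.7,14.2,121])
import cv2
b=robot.get_image("side")[110:260,210:380]
cv2.imwrite("pics/s4.png",cv2.convertScaleAbs(cv2.resize(b,(680,600),interpolation=cv2.INTER_CUBIC),alpha=1.5,beta=20))
E
```

```text
tcp [523.66  13.96 121.  ] yaw 1.9162309603327297 F [ 0.25  0.31 -0.57] w 0.648993956720642 0.0 t 3.675
tool shift mm [-0.12  0.22  0.  ] rotvec to ideal/90deg [-0.  0.  0.]
```

View pics/s4.png

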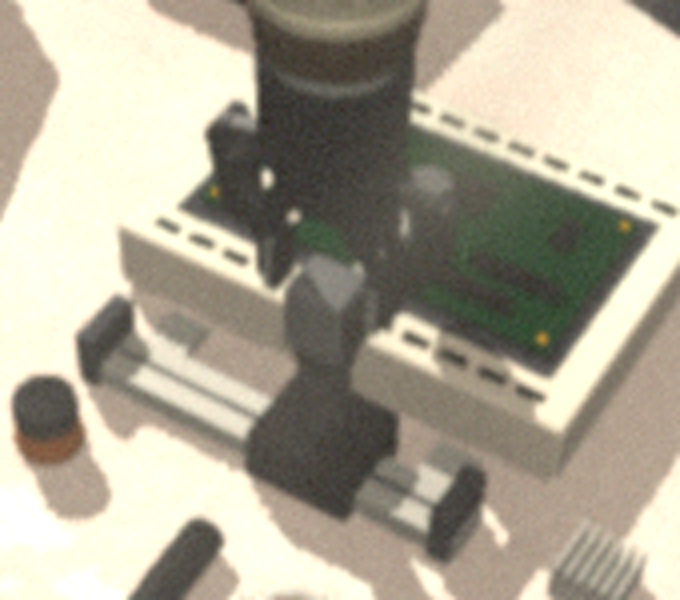

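The fingers straddle the head, with tips at crop positions (268,283) and (380,325). I'll lower them 6 mm and push towards +y.

Emit:
{"api": "servo_tool", "payload": {
  "rows": [0,0,0.012,0,0,0,0,0.01,0,0,0,0,0,0.02,0,0,0,0,0,0.025,0,0,0,0,0,0.03,0,0,0,0,0,0.03,0,0,0,0,0,0.03,0,0,0,0,0,0.03,0,0,0,0,0,0.02,0,0,0,0,0,0.01,0,0,0,0]
}}

```text
time_s: 4.97
ee_pos: [488.7, 111.2, 115.0]
orientation: [0.0, -0.172, 0.985, 0.0]
ft_force: [2.5, -2.6, -2.3]
gripper_width: 0.653
finger_force: 1.6
```

Emit:
{"api": "servo_tool", "payload": {
  "rows": [0,0.006,0,0,0,0,0,0.006,0,0,0,0,0,0,0,0,0,0]
}}

```text
time_s: 5.35
ee_pos: [487.0, 116.1, 115.0]
orientation: [0.0, -0.172, 0.985, 0.0]
ft_force: [2.4, -1.6, 0.5]
gripper_width: 0.653
finger_force: 1.3
```

Emit:
{"api": "servo_tool", "payload": {
  "rows": [0,0.006,0,0,0,0,0,0.004,0,0,0,0,0,0,0,0,0,0]
}}

```text
time_s: 5.72
ee_pos: [485.3, 120.9, 115.0]
orientation: [0.0, -0.172, 0.985, 0.0]
ft_force: [3.3, -2.0, -0.7]
gripper_width: 0.653
finger_force: 1.4
```

Emit:
{"api": "servo_tool", "payload": {
  "rows": [0,0.005,0,0,0,0,0,0.003,0,0,0,0,0,0,0,0,0,0]
}}

```text
time_s: 6.1
ee_pos: [483.9, 124.7, 115.0]
orientation: [0.0, -0.172, 0.985, 0.0]
ft_force: [4.7, -1.9, 1.3]
gripper_width: 0.653
finger_force: 1.4
```

Emit:
{"api": "servo_tool", "payload": {
  "rows": [0,0.004,0,0,0,0,0,0.004,0,0,0,0,0,0,0,0,0,0]
}}

```text
time_s: 6.48
ee_pos: [482.5, 128.4, 114.9]
orientation: [0.0, -0.172, 0.985, -0.0]
ft_force: [3.2, -1.9, 1.2]
gripper_width: 0.648
finger_force: 1.7
```

```bash
python3 - <<'E'
from rep import *
rep([485,120,115])
import cv2
f=lambda i:cv2.convertScaleAbs(cv2.resize(i,(396,480),interpolation=cv2.INTER_CUBIC),alpha=1.7,beta=20)
cv2.imwrite("pics/s5.png",np.hstack([f(robot.get_image("top")[130:250,210:309]),f(robot.get_image("side")[130:250,220:319])]))
E
```

```text
tcp [482.47 128.42 114.95] yaw 1.9164006382478773 F [ 3.19 -1.91  1.22] w 0.6479313599061484 1.6835245862603188 t 6.475
tool shift mm [ 0.47 -8.78 -0.05] rotvec to ideal/90deg [-0.  0.  0.]
```

View pics/s5.png

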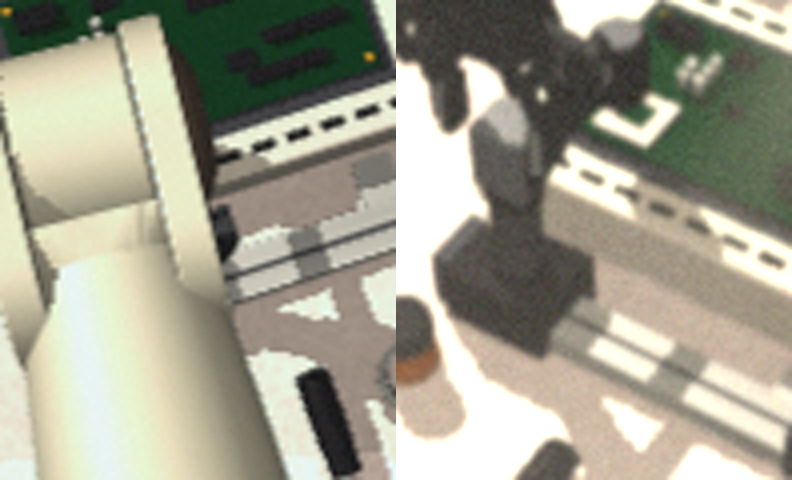

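The side view shows the carriage at or nearly at the end block (crop about (450,260)). I'll keep nudging until the force rises.

Emit:
{"api": "servo_tool", "payload": {
  "rows": [0,0.004,0,0,0,0,0,0,0,0,0,0]
}}

```text
time_s: 6.82
ee_pos: [481.9, 130.1, 114.9]
orientation: [0.0, -0.172, 0.985, -0.0]
ft_force: [4.4, -4.4, 0.7]
gripper_width: 0.648
finger_force: 2.3
```

Emit:
{"api": "servo_tool", "payload": {
  "rows": [0,0.004,0,0,0,0,0,0,0,0,0,0]
}}

```text
time_s: 7.08
ee_pos: [481.4, 131.6, 115.0]
orientation: [0.0, -0.172, 0.985, -0.001]
ft_force: [4.4, -5.2, 0.6]
gripper_width: 0.65
finger_force: 3.5
```

Emit:
{"api": "servo_tool", "payload": {
  "rows": [0,0.004,0,0,0,0,0,0,0,0,0,0]
}}

```text
time_s: 7.32
ee_pos: [481.3, 131.9, 114.9]
orientation: [0.001, -0.171, 0.985, -0.002]
ft_force: [8.9, -14.1, -0.2]
gripper_width: 0.651
finger_force: 8.2
```

Emit:
{"api": "servo_tool", "payload": {
  "rows": [0,-0.01,0,0,0,0,0,-0.009,0,0,0,0,0,0,0,0,0,0]
}}

```text
time_s: 7.7
ee_pos: [483.0, 125.1, 114.5]
orientation: [-0.001, -0.172, 0.985, 0.0]
ft_force: [0.0, 0.7, 0.3]
gripper_width: 0.652
finger_force: 0.0
```

Emit:
{"api": "servo_tool", "payload": {
  "rows": [0,0,0,0,0,0,0,0,0,0,0,0,0,0,0,0,0,0,0,0,0,0,0,0,0,0,0,0,0,0],
  "gripper": 1,
  "squeeze": 45
}}

```text
time_s: 8.32
ee_pos: [484.2, 123.0, 115.7]
orientation: [0.001, -0.171, 0.985, -0.002]
ft_force: [1.6, -13.7, 7.4]
gripper_width: 0.414
finger_force: 46.7
```

Emit:
{"api": "servo_tool", "payload": {
  "rows": [0,0,-0.01,0,0,0,0,0,-0.02,0,0,0,0,0,-0.02,0,0,0,0,0,-0.02,0,0,0,0,0,-0.02,0,0,0]
}}

```text
time_s: 8.95
ee_pos: [484.0, 123.1, 159.4]
orientation: [-0.0, -0.171, 0.985, -0.002]
ft_force: [6.4, -11.3, -5.3]
gripper_width: 0.414
finger_force: 46.0
```

Emit:
{"api": "servo_tool", "payload": {
  "rows": [0,0,-0.02,0,0,0,0,0,-0.02,0,0,0,0,0,-0.02,0,0,0,0,0,-0.02,0,0,0,0,0,-0.02,0,0,0,0,0,0,0,0,0]
}}

```text
time_s: 9.7
ee_pos: [484.1, 123.2, 210.0]
orientation: [0.0, -0.171, 0.985, -0.002]
ft_force: [3.5, -11.3, -3.4]
gripper_width: 0.415
finger_force: 46.5
```

Emit:
{"api": "servo_tool", "payload": {
  "rows": [0,0,-0.01,0,0,0,0,0,-0.008,0,0,0,0,0,-0.004,0,0,0,0,0,0,0,0,0]
}}

```text
time_s: 10.2
ee_pos: [484.0, 123.2, 220.4]
orientation: [-0.0, -0.171, 0.985, -0.002]
ft_force: [4.5, -11.2, -2.2]
gripper_width: 0.415
finger_force: 46.5
```

Emit:
{"api": "servo_tool", "payload": {
  "rows": [0,0,-0.006,0,0,0,0,0,-0.004,0,0,0,0,0,0,0,0,0]
}}

```text
time_s: 10.58
ee_pos: [484.0, 123.3, 225.4]
orientation: [-0.0, -0.171, 0.985, -0.002]
ft_force: [3.9, -10.2, -2.5]
gripper_width: 0.418
finger_force: 46.6
```

Emit:
{"api": "servo_tool", "payload": {
  "rows": [0,0,-0.003,0,0,0,0,0,0,0,0,0,0,0,0,0,0,0]
}}

```text
time_s: 10.95
ee_pos: [483.9, 123.2, 225.9]
orientation: [-0.001, -0.171, 0.985, -0.002]
ft_force: [4.6, -10.4, -8.2]
gripper_width: 0.411
finger_force: 47.5
```

```bash
python3 - <<'E'
from rep import *
rep([484,123,225])
import cv2
cv2.imwrite("pics/s6.png",cv2.convertScaleAbs(cv2.resize(robot.get_image("side")[80:260,180:340],(533,600),interpolation=cv2.INTER_CUBIC),alpha=1.7,beta=20))
E
```

```text
tcp [483.89 123.21 225.86] yaw 1.9147095403925198 F [  4.63 -10.44  -8.17] w 0.4112328027262763 47.530344128608704 t 10.95
tool shift mm [-0.03 -0.23  0.86] rotvec to ideal/90deg [-0. -0. -0.]
```

View pics/s6.png

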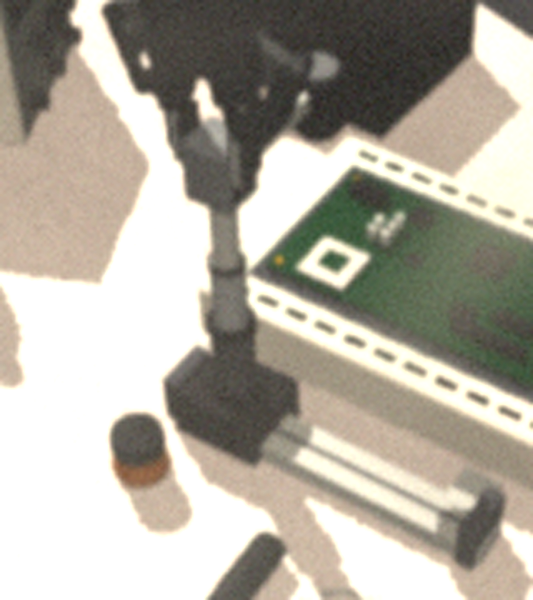

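The picture shows both mast sections extended, from (235,340) up to the gripped head at (210,165). The carriage is at the end block (175,390) and the jar and the screwdriver are where they were.

```bash
python3 -c "
from workcell import robot
print(robot.close_job())"
```

```text
the job is handed in; nothing more can be done
None
```

I handed the job in with the carriage pushed against the socket-side end block, the mast pulled up about 110 mm to its second stop, and the head still gripped at about 47 N; no verdict came back.

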